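# Switch on, tare and set the counting scale

## Robot

A 6-joint arm with a two-finger parallel gripper is mounted at the origin on the work surface. World frame = base frame: x ahead of the robot, y to its left, z up, the work surface at z = 0. Lengths are in mm, angles in rad, forces in N, time in s.
With the tool pointing down it reaches from about 400 to 825 mm from the base axis. Payload 7 kg.
Tool frame: the origin (TCP) lies on the centre line of the jaws, within the pads' length; the fingertips stand 8 mm ahead of it and the grasp point (between the pads) lies 11 mm behind it; y points along the fingers, x is the direction in which the jaws open and shut, and the axes are right-handed (so a half turn about y gives the same grasp; the last joint's range is limited). The gripper opens to 88 mm and grips with 3 to 60 N. Pads are 19 mm wide; open, the fingers measure 130 mm over their backs; the gripper's body (78 mm by 193 mm) begins 47 mm behind the grasp point.
Start: joints at [-0.818, 0.359, 0.012, 0, -1.224, -0.288], TCP at [302.536, -603.38, 212.961] pointing down, gripper open.
Joint ranges: [-3.07, 3.07], [-1.43, 2.12], [-1.02, 1.25], [-3.03, 1.67], [-3.05, -0], [-3.03, 3.03]. Speed limits (rad/s): [2.39, 2.39, 3.01, 3.14, 3.14, 3.14].

## Interface

Orientations are given as [roll, pitch, yaw] about the fixed x, y, z axes, in that order (R = Rz(yaw) Ry(pitch) Rx(roll)).
In Python, from bench import manip gives the robot as it stands.
- The arm moves only by the shell command python3 -m crank 'ROWS'. ROWS is JSON, one flat list of numbers, 7 for each row, row after row: the gripper command: -1 is shut, 1 is fully open, values between are in proportion, then the shift along the tool's x, y, z in m, then the turn, a rotation vector about the tool's x, y, z in rad. In form: [hand, x, y, z, wx, wy, wz, hand, x, y, z, wx, wy, wz, ...]. A call has 1 to 20 rows; each row is the pose to reach, as a shift and turn from the pose measured when the call began, along the tool's axes at that moment; what a row does not reach only later rows make up. A row lasts 1/12 s, in which the tool goes at most 41.7 mm and 7.16 degrees, less where a joint would pass 70% of its speed; a pose out of reach is approached as far as the arm can. A call with a gripper value outside its range is refused whole. The fingers move at their own pace and stop on an object; the grip force is fixed at half the most. Time passes only in rows, so rows that repeat a pose let the fingers close. It gives the time, the measured TCP pose, the force and the opening at its end, in the units of the state.
- manip.sense(): the state, without advancing time (a new reading comes with each control period).
- manip.camera(name): name is "scene" or "side" or "wrist"; returns a dict with "img" (420x560x3 uint8, red, green, blue), "depth" (420x560 float32, mm along the optical axis (not along the pixel's ray), 0 where there is no reading), "fx", "fy", "cx", "cy" (pixels), "eye" and "attitude" of the camera in the world. Camera axes: x right, y up, looking along -z (the intrinsics and any distortion apply to the point x, -y, -z); pixel columns grow to the right and rows downward; lengths in mm; the calibration is good to about 2 mm. The wrist camera is an equidistant fisheye: a pixel r from the principal point sees the ray r / f radians off the axis. A picture is of the moment at which its call begins.
- manip.hand_in(): hands the job in, once; it reports no verdict.
The state is a dict: "t": time; "qpos": joint angles; "joint_velocities": joint speeds; "joint_torque": joint torques, N m; "tool_pos": TCP position; "tool_rot": TCP orientation; "wrist_force": force on the tool from outside, world axes, zero at the start; "wrist_torque": the same for the moment, N m; "finger_gap": finger opening in mm.
Only numpy, scipy, OpenCV 4.12 (cv2) and the standard library are available. Lean on these libraries where they do the work, as an engineer would, in place of code of your own. Each camera call takes 0.05 s, during which the arm holds its last target.

## Task

Get the counting scale ready for counting parts into the empty blue bin that already stands on its pan: switch it on by pressing the far end of the red rocker, then press the blue tare key right down and let it come up, and after that press the green count key right down and let it come up. Press no other key, and neither key while the scale is off. A touch on the pan or bin would spoil the tare, so keep off both, and leave the parts on the bench where they are.

Things in the scene. Friction and masses are not known exactly. Their poses are not given: they have to be found in the camera images.
- scale: white counting scale, 360 mm deep x 330 mm wide, fixed; origin: centre of its underside; x from the operator's side to the back, y to his left. Its panel (x -180 to -50 mm) rises 14 degrees, from 42 to 74 mm above the bench. Raised on it: a row of five keys 44 mm apart, left to right grey zero, blue tare, grey unit, green count, grey print; red power rocker at the right end; unlit display behind the keys
- power_rocker (a joint): red power rocker, V-shaped cap 40 mm front to back x 28 mm wide, at the panel's right end, pivoting at its middle; 0 = off (its far end, towards the pan, with a small white bar, stands up), 0.349 rad = on (far end down). A spring snaps it to either side of half-way; about 4 N on the far half turns it over
- rocker_far_half (a point): middle of the far half of the rocker's top, 14 mm from the pivot; moves with the rocker. When off it stands 10 mm above the panel and must go down about 5 mm, square to the panel, for on
- tare_key (a joint): blue tare key cap (second from the left), 22 mm front to back x 28 mm wide; value 0 when up, 0.005 m when right down (spring 1.5 N at the start, 4.5 N at the bottom; it comes back up by itself)
- tare_key_top (a point): centre of the top of the blue tare key, 8 mm above the sloping panel when up (3 mm when right down); moves with the key. z axis: out of the panel, straight up off the key; the key goes down along -z; x axis: up the slope, away from the operator; y axis: to the operator's left
- count_key (a joint): green count key cap (fourth from the left), 22 mm front to back x 28 mm wide; value 0 when up, 0.005 m when right down (spring 1.5 N at the start, 4.5 N at the bottom; it comes back up by itself)
- count_key_top (a point): centre of the top of the green count key, 8 mm above the sloping panel when up (3 mm when right down); moves with the key. z axis: out of the panel, straight up off the key; the key goes down along -z; x axis: up the slope, away from the operator; y axis: to the operator's left
- zero_key (a joint): grey zero key cap (first from the left, left of the blue one; not to be pressed), 22 mm front to back x 28 mm wide; value 0 when up, 0.005 m when right down (spring 1.5 N at the start, 4.5 N at the bottom; it comes back up by itself)
- unit_key (a joint): grey unit key cap (third from the left, between the blue and the green one; not to be pressed), 22 mm front to back x 28 mm wide; value 0 when up, 0.005 m when right down (spring 1.5 N at the start, 4.5 N at the bottom; it comes back up by itself)
- print_key (a joint): grey print key cap (fifth from the left, right of the green one; not to be pressed), 22 mm front to back x 28 mm wide; value 0 when up, 0.005 m when right down (spring 1.5 N at the start, 4.5 N at the bottom; it comes back up by itself)
- pan: square-cornered stainless weighing pan of the scale, 220 mm front to back x 310 mm wide x 6 mm, behind the panel; origin at the centre of its underside, its top 92 mm above the bench
- blue_bin: empty open blue plastic bin standing on the pan, 105 mm x 165 mm, 70 mm high, 250 g; origin at the centre of its underside
- driver: loose stepped steel bush driver standing on the bench, up to 64 mm across, 65 mm high; origin at the centre of its underside
- bush: loose brass bush standing on the bench, 54 mm across, 42 mm high; origin at the centre of its underside
- bearing: loose ball bearing lying flat on the bench, 80 mm across, 20 mm high; origin at the centre of its underside
- hub: loose aluminium hub standing on its flange, 84 mm across, 50 mm high; origin at the centre of its underside
- spray: loose pale can with a yellow label, 62 mm across, 110 mm high; origin at the centre of its underside
- carton: loose closed cardboard carton, 120 x 90 mm, 75 mm high; origin at the centre of its underside

How it is judged:
By the outcome, as a careful person would: the job done as asked, in the order asked, and still so for the second after the job is handed in, with the robot touching nothing.
It also fails if it takes over 45 s, if anything falls off the work surface, if the arm or the gripper's body presses on something with over 40 N, if the wrist force passes 120 N, or if a joint passes its speed limit or range.

## Working session

There is one attempt and no reset: what is moved stays moved. The work goes in short steps, Python scripts to look and compute and a shell command to move; the robot and the scene stay as the last step left them, time stands still between calls to the robot, and variables do not carry over. Pictures are saved under pics/ and viewed, and the job is handed in when it is done.

```bash
mkdir -p pics; ls; python3 - <<'E'
from bench import manip
import cv2
print(manip.sense())
for n in("scene","side","wrist"):
    c=manip.camera(n); cv2.imwrite(f"pics/{n}0.png",c["img"][:,:,::-1])
    print(n,c["fx"],c["fy"],c["cx"],c["cy"],c["eye"],c["attitude"],[k for k in c])
E
```

```text
pics
{'t': 0.0, 'qpos': array([-8.17888071e-01,  3.59399746e-01,  1.10860006e-02, -3.59595165e-04,
       -1.22412041e+00, -2.88075387e-01]), 'joint_velocities': array([-5.99383421e-04, -3.78288331e-04,  1.45742940e-04, -8.17834721e-05,
       -3.91691804e-05, -8.74861287e-05]), 'joint_torque': array([ 1.22973674e-03, -5.82723927e+01,  2.93067133e+01,  6.99730128e+00,
        6.97033349e-03, -1.65691481e-04]), 'tool_pos': array([ 302.31992076, -602.94417378,  212.02451174]), 'tool_rot': array([-1.57065508e+00, -1.66638531e-03,  2.03550662e+00]), 'wrist_force': array([1.08021495, 0.1871502 , 0.57844103]), 'wrist_torque': array([ 0.0184007 , -0.01178374,  0.03206014]), 'finger_gap': 87.93849534749961}
scene 422.8283081873783 422.8283081873783 289.2946768817962 214.4032938080806 [1158.69605554 -198.58145131  745.16948718] [ 0.770619   -0.0198148   1.19754123] ['img', 'depth', 'fx', 'fy', 'cx', 'cy', 'eye', 'attitude']
side 479.0620546998767 479.0620546998767 269.72407351168664 211.57264659358123 [ 504.14317401 1027.00579708  756.06286033] [ 1.00368206  0.01116936 -3.06194207] ['img', 'depth', 'fx', 'fy', 'cx', 'cy', 'eye', 'attitude']
wrist 325.19226210127806 325.19226210127806 284.7658832272013 207.73823628693424 [ 240.35536414 -633.62841971  383.07708354] [-2.55980440e-01  2.04683350e-04  2.03635458e+00] ['img', 'depth', 'fx', 'fy', 'cx', 'cy', 'eye', 'attitude']
```

View pics/scene0.png

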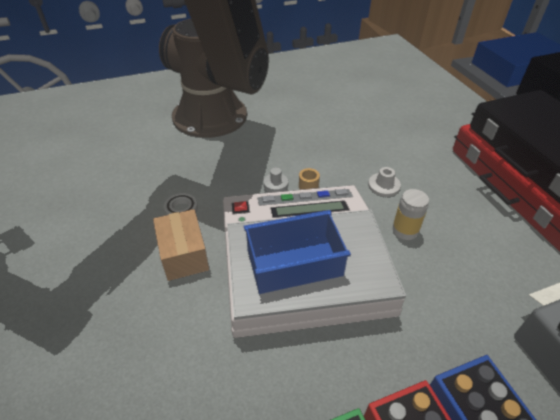

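View pics/side0.png

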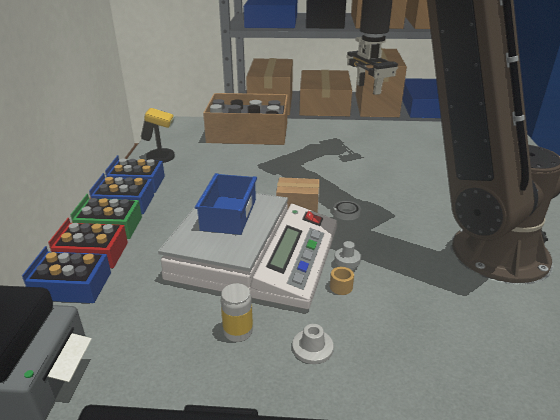

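View pics/wrist0.png

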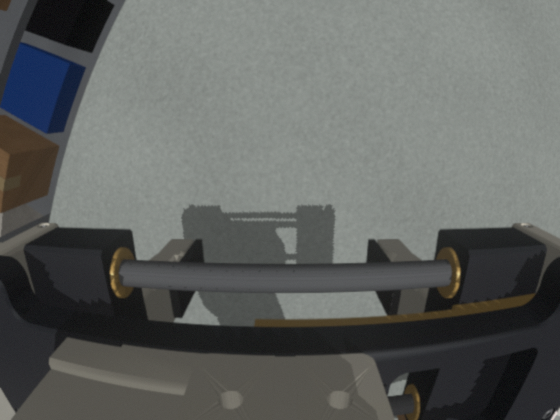

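The scene view shows the rocker (~240,207), green key (~287,197) and blue key (~322,194). In the side view they are at ~(313,217), (311,244) and (303,267). The operator's side faces the robot. Next I measure.

```bash
cat > h.py <<'E'
import numpy as np, cv2
from bench import manip
from scipy.spatial.transform import Rotation as R
def ray(c,u,v):
    d=np.array([(u-c["cx"])/c["fx"],-(v-c["cy"])/c["fy"],-1.])
    return np.array(c["eye"]),R.from_euler('xyz',c["attitude"]).as_matrix()@d
def tri(r1,r2):
    (a,d),(b,e)=r1,r2
    d=d/np.linalg.norm(d);e=e/np.linalg.norm(e)
    s=np.linalg.lstsq(np.c_[d,-e],b-a,rcond=None)[0]
    p,q=a+s[0]*d,b+s[1]*e
    return (p+q)/2,np.linalg.norm(p-q)
def blob(c,lo,hi,roi,extra=None):
    x0,y0,x1,y1=roi
    hsv=cv2.cvtColor(c["img"],cv2.COLOR_RGB2HSV)
    m=cv2.inRange(hsv,lo,hi); k=np.zeros_like(m);k[y0:y1,x0:x1]=m[y0:y1,x0:x1]
    n,l,s,ce=cv2.connectedComponentsWithStats(k)
    i=1+np.argmax(s[1:,4]); return ce[i],s[i],l==i
E
python3 - <<'E'
from h import *
cs={n:manip.camera(n) for n in("scene","side")}
rois={"scene":dict(red=(225,195,255,218),green=(275,188,298,205),blue=(312,186,334,202)),
"side":dict(red=(298,205,330,228),green=(300,234,322,253),blue=(293,257,315,276))}
hs=dict(green=((40,80,30),(85,255,255)),blue=((105,100,50),(130,255,255)),red=((0,130,50),(10,255,255)))
for k in hs:
    rs=[]
    for n,c in cs.items():
        ce,s,m=blob(c,*hs[k],rois[n][k]); rs.append(ray(c,*ce))
        dz=np.median(c["depth"][m]); o,d=rs[-1]
        print(k,n,ce.round(1),s, 'depth pt',(o+d*dz).round(1))
    p,g=tri(*rs);print(k,p.round(1),'gap',round(g,1))
for n,c in cs.items():
    x0,y0,x1,y1=(215,170,375,240) if n=="scene" else (240,190,350,310)
    cv2.imwrite(f"pics/{n}1.png",cv2.resize(c["img"][y0:y1,x0:x1,::-1],None,fx=5,fy=5,interpolation=cv2.INTER_CUBIC))
E
```

```text
green scene [286.6 197. ] [281 195  12   5  55] depth pt [489.8  71.1  61. ]
green side [311.2 244. ] [307 239  10  11  73] depth pt [485.9  75.3  57.4]
green [485.5  73.2  56.2] gap 0.9
blue scene [322.9 193.5] [317 191  12   6  57] depth pt [508.2 156.5  60.9]
blue side [302.7 265.8] [298 261  11  11  86] depth pt [505.  161.5  57.7]
blue [504.5 159.   56.2] gap 1.3
red scene [240.6 206.4] [235 202  12   9  80] depth pt [492.9 -41.4  71.4]
red side [311.6 217. ] [306 211  15  12  76] depth pt [485.9 -35.3  64.3]
red [485.2 -39.1  62.5] gap 1.7
```

View pics/scene1.png

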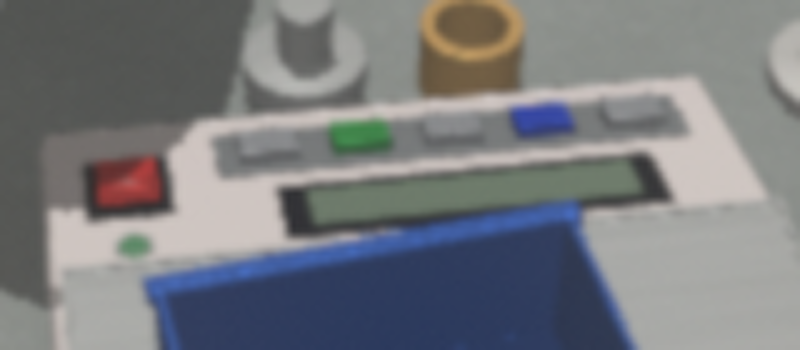

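View pics/side1.png

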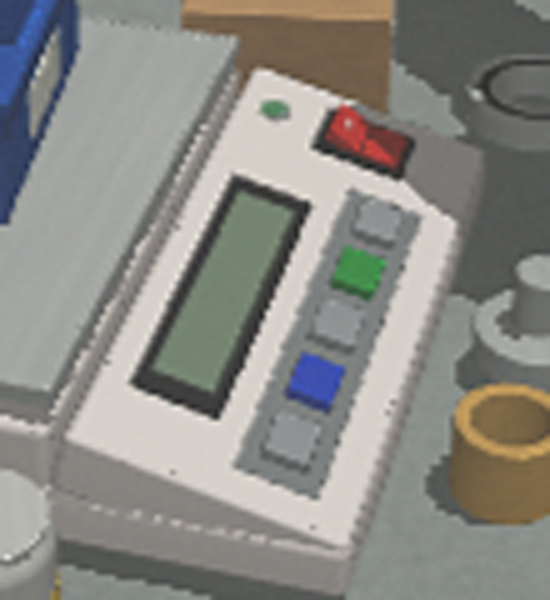

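The blue–green distance of 87.9 mm matches the expected 88 mm, and the heights of about 56 mm are plausible. Scale yaw comes out near -0.217. Next I hover over the panel, square to it, for a close look with the wrist camera.

```bash
cat >> h.py <<'E'
T=np.radians(14)
def axes(yaw):
    xs=np.array([np.cos(yaw),np.sin(yaw),0]);ys=np.array([-np.sin(yaw),np.cos(yaw),0]);z=np.array([0,0,1.])
    return np.c_[np.cos(T)*xs+np.sin(T)*z, ys, -np.sin(T)*xs+np.cos(T)*z]
def toolR(yaw):
    P=axes(yaw); return np.c_[P[:,1],-P[:,2],-P[:,0]]
def delta(p,Rt=None):
    s=manip.sense(); R0=R.from_euler('xyz',s["tool_rot"]).as_matrix()
    sh=R0.T@(np.array(p)-s["tool_pos"])/1000
    rv=R.from_matrix(R0.T@(Rt if Rt is not None else R0)).as_rotvec()
    return sh.round(4),rv.round(4)
E
python3 -c "
from h import *
print(delta([470,60,195],toolR(-0.217)))"
```

```text
(array([ 0.5178,  0.0179, -0.4471]), array([-0.2351,  0.6783,  0.0839]))
```

```bash
python3 -m crank '[-1,0.518,0.018,-0.447,-0.235,0.678,0.084,-1,0.518,0.018,-0.447,-0.235,0.678,0.084,-1,0.518,0.018,-0.447,-0.235,0.678,0.084,-1,0.518,0.018,-0.447,-0.235,0.678,0.084,-1,0.518,0.018,-0.447,-0.235,0.678,0.084,-1,0.518,0.018,-0.447,-0.235,0.678,0.084,-1,0.518,0.018,-0.447,-0.235,0.678,0.084,-1,0.518,0.018,-0.447,-0.235,0.678,0.084,-1,0.518,0.018,-0.447,-0.235,0.678,0.084,-1,0.518,0.018,-0.447,-0.235,0.678,0.084,-1,0.518,0.018,-0.447,-0.235,0.678,0.084,-1,0.518,0.018,-0.447,-0.235,0.678,0.084,-1,0.518,0.018,-0.447,-0.235,0.678,0.084,-1,0.518,0.018,-0.447,-0.235,0.678,0.084,-1,0.518,0.018,-0.447,-0.235,0.678,0.084,-1,0.518,0.018,-0.447,-0.235,0.678,0.084,-1,0.518,0.018,-0.447,-0.235,0.678,0.084,-1,0.518,0.018,-0.447,-0.235,0.678,0.084,-1,0.518,0.018,-0.447,-0.235,0.678,0.084,-1,0.518,0.018,-0.447,-0.235,0.678,0.084]'
python3 - <<'E'
from h import *
s=manip.sense();print(s['t'],s['tool_pos'],delta([470,60,195],toolR(-0.217)),s['finger_gap'],s['qpos'])
c=manip.camera("wrist");cv2.imwrite("pics/w1.png",c["img"][:,:,::-1])
E
```

```text
t: 1.92
tool_pos: [469.4, 60.1, 194.6]
tool_rot: [-1.814, 0.001, 1.354]
wrist_force: [0.5, 0.1, 0.2]
finger_gap: 0.4
1.9167 [469.42771161  60.05606803 194.5962302 ] (array([ 0.0001, -0.0003, -0.0007]), array([-0.0007,  0.0008, -0.0003])) 0.38399244701003465 [ 0.71117859 -0.1200194  -0.72188715  0.26288257 -0.83873843 -2.66176202]
```

View pics/w1.png

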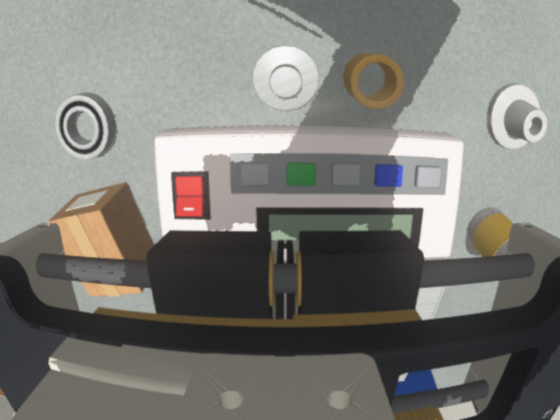

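The wrist view shows the rocker at (189,195), with the white bar at (189,209) on its far, pan-side half. Green is at (300,174) and blue at (389,175). Next I locate them with the fisheye model.

```bash
cat >> h.py <<'E'
def wray(c,u,v):
    dx,dy=u-c["cx"],v-c["cy"]; r=np.hypot(dx,dy); t=r/c["fx"]
    d=np.array([np.sin(t)*dx/r,-np.sin(t)*dy/r,-np.cos(t)])
    return np.array(c["eye"]),R.from_euler('xyz',c["attitude"]).as_matrix()@d
def wpt(c,u,v,dep):
    o,d=wray(c,u,v); M=R.from_euler('xyz',c["attitude"]).as_matrix()
    return o+d*dep/(-(M.T@d)[2])
E
python3 - <<'E'
from h import *
c=manip.camera("wrist")
P=axes(-0.217)
hs=dict(green=((40,80,30),(85,255,255),(285,160,320,190)),blue=((105,100,50),(130,255,255),(372,160,405,190)),red=((0,130,50),(10,255,255),(165,165,215,225)))
pts={}
for k,(lo,hi,roi) in hs.items():
    ce,s,m=blob(c,lo,hi,roi)
    p=wpt(c,*ce,np.median(c["depth"][m])); pts[k]=p
    print(k,ce.round(1),s,p.round(1))
hsv=cv2.cvtColor(c["img"],cv2.COLOR_RGB2HSV)
ce,s,m=blob(c,(0,0,150),(180,100,255),(178,200,202,216)); print('bar',ce,s,wpt(c,*ce,np.median(c["depth"][m])).round(1))
# red column profile: along scale x
for v in range(172,224,3): print(v,wpt(c,189,v,c["depth"][v,189]).round(1),c["img"][v,189])
d=pts['blue']-pts['green'];print(d,np.linalg.norm(d),np.arctan2(-d[0],d[1]))
for k in pts:print(k,((pts[k]-pts['green'])@P).round(1))
# panel plane points
for u,v in((215,140),(215,215),(320,145),(430,145),(450,200)):
    p=wpt(c,u,v,c["depth"][v,u]);print('panel',p.round(1),((p-pts['green'])@P).round(1))
E
```

```text
green [301.  173.6] [287 163  29  22 627] [483.1  71.8  58.3]
blue [388.6 174.8] [375 164  28  22 561] [501.8 156.5  58.2]
red [189.4 195.6] [ 176  176   28   41 1047] [480.  -40.7  62.6]
bar [188.34782609 208.30434783] [184 207  10   3  23] [490.5 -44.   68.9]
172 [459.3 -36.7  51.8] [118 110 109]
175 [462.  -37.3  53.2] [125  83  81]
178 [463.9 -37.   56.5] [240  99  93]
181 [466.9 -38.   56.8] [241  99  94]
184 [469.6 -38.7  57.8] [241  99  93]
187 [472.1 -39.1  59.4] [240  96  91]
190 [474.8 -39.8  60.6] [239  94  88]
193 [477.9 -40.9  60.8] [236  92  87]
196 [481.9 -42.9  58.8] [163  73  69]
199 [483.4 -42.4  62.7] [230  83  79]
202 [485.4 -42.3  65.5] [231  84  79]
205 [488.1 -43.   66.6] [231  84  79]
208 [490.4 -43.3  68.7] [244 216 211]
211 [492.5 -43.4  71. ] [234  96  91]
214 [495.  -43.9  72.6] [231  83  77]
217 [502.3 -48.9  64.6] [92 72 71]
220 [506.6 -51.2  62.7] [244 239 236]
223 [509.9 -52.3  63.1] [250 245 244]
[18.74872881 84.71400281 -0.15827144] 86.76406026790978 -0.2178070557907015
green [0. 0. 0.]
blue [ 0.  86.8 -0.2]
red [  21.6 -110.5   -1. ]
panel [436.2  -3.3  43.1] [-32.4 -83.4  -7.6]
panel [507.9 -22.6  60.5] [ 43.8 -86.8  -8.7]
panel [463.2  95.1  44.7] [-27.   18.5  -7.3]
panel [484.6 208.9  42.2] [-31.2 134.3  -8.9]
panel [545.7 226.1  57. ] [ 26.8 164.2  -8.1]
```

Wrist and two-view fixes agree to about 2.5 mm, and the keys stand about 8 mm above the panel as specified. The rocker's near half lies along the panel and its far half is up, so it is off. Now I compute the shifts in panel axes.

```bash
cat >> h.py <<'E'
G=np.array([483.6,72.1,57.8]); P=axes(-0.2175)
def uvw(p): return ((np.array(p)-G)@P).round(1)
def tcp():
    s=manip.sense(); print('t',round(s['t'],2),'tcp uvw',uvw(s['tool_pos']),'tip w',uvw(s['tool_pos'])[2]-8,'F',(np.array(s['wrist_force'])@P).round(1),'q',s['qpos'].round(2))
def to(u,v,w): # tip at u,v,w
    print('shift',delta(G+P@np.array([u,v,w+8.]),toolR(-0.2175)))
E
python3 - <<'E'
from h import *
tcp(); print(uvw([490.5,-44,68.9]),uvw([480,-40.7,62.6]),uvw([480.5,-41.5,60]))
to(36,-111,25); to(36,-111,5)
E
```

```text
t 2.02 tcp uvw [ 22.5 -15.5 135.6] tip w 127.6 F [ 0.5 -0.1  0.3] q [ 0.71 -0.12 -0.72  0.26 -0.84 -2.66]
[  33.5 -111.9    3.1] [  21.4 -110.9   -0.4] [  21.4 -111.6   -3.1]
shift (array([-0.0955,  0.1027, -0.0136]), array([-0.0002, -0.0003, -0.0001]))
shift (array([-0.0955,  0.1227, -0.0136]), array([-0.0002, -0.0003, -0.0001]))
```

```bash
python3 -m crank '[-1,-0.096,0.05,-0.014,0,0,0,-1,-0.096,0.05,-0.014,0,0,0,-1,-0.096,0.05,-0.014,0,0,0,-1,-0.096,0.103,-0.014,0,0,0,-1,-0.096,0.103,-0.014,0,0,0,-1,-0.096,0.103,-0.014,0,0,0,-1,-0.096,0.103,-0.014,0,0,0]'
python3 - <<'E'
from h import *
tcp(); to(36,-111,0); 
for n in("side","wrist"):
    c=manip.camera(n); i=c["img"][:,:,::-1]
    if n=="side": i=cv2.resize(i[150:320,200:420],None,fx=3,fy=3)
    cv2.imwrite(f"pics/{n}2.png",i)
E
```

```text
t: 2.6
tool_pos: [485.8, -44.1, 98.2]
tool_rot: [-1.814, 0.001, 1.351]
wrist_force: [-0.0, -0.4, -0.1]
finger_gap: 0.3
t 2.6 tcp uvw [  36.1 -113.    32.6] tip w 24.6 F [ 0.1 -0.4 -0.1] q [ 0.42  0.02 -0.86  0.3  -0.51 -2.46]
shift (array([0.002 , 0.0246, 0.0001]), array([-0.0014, -0.0019, -0.0018]))
```

View pics/side2.png

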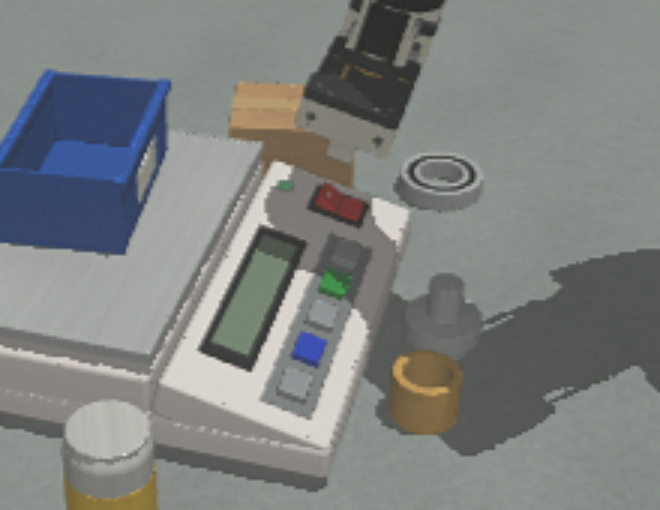

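View pics/wrist2.png

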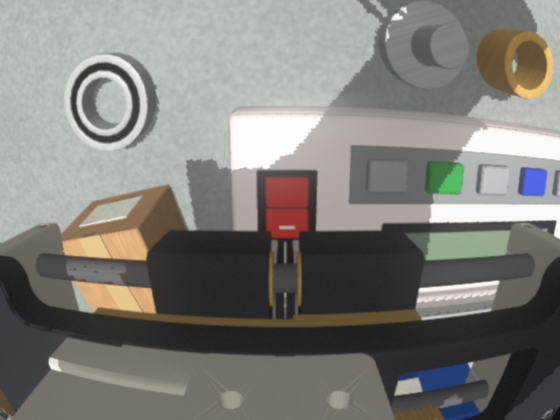

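The fingertips are centred over the rocker and clear of the carton, pan and bin. I descend in steps.

```bash
python3 -m crank '[-1,0.002,0.018,0,0,0,0,-1,0.002,0.018,0,0,0,0,-1,0.002,0.02,0,0,0,0,-1,0.002,0.022,0,0,0,0,-1,0.002,0.024,0,0,0,0,-1,0.002,0.024,0,0,0,0]'
python3 -c "
from h import *
tcp()"
```

```text
t: 3.2
tool_pos: [493.2, -41.9, 76.7]
tool_rot: [-1.817, -0.001, 1.353]
wrist_force: [-0.7, -0.2, 0.4]
finger_gap: 0.6
t 3.2 tcp uvw [  37.6 -109.2   10.1] tip w 2.0999999999999996 F [-0.5 -0.4  0.5] q [ 0.41  0.06 -0.9   0.35 -0.43 -2.51]
```

```bash
python3 -m crank '[-1,-0.001,0.002,0.001,0,0,0,-1,-0.001,0.003,0.001,0,0,0,-1,-0.001,0.004,0.001,0,0,0,-1,-0.001,0.004,0.001,0,0,0]'
python3 -c "
from h import *
tcp()"
```

```text
t: 3.53
tool_pos: [492.9, -43.0, 72.4]
tool_rot: [-1.817, -0.001, 1.353]
wrist_force: [0.3, 0.0, -0.4]
finger_gap: 0.5
t 3.53 tcp uvw [  36.4 -110.4    5.9] tip w -2.0999999999999996 F [ 0.2  0.1 -0.5] q [ 0.41  0.07 -0.91  0.36 -0.42 -2.51]
```

```bash
python3 - <<'E'
from h import *
i=manip.camera("side")["img"][:,:,::-1]; a=cv2.resize(i[180:260,260:360],None,fx=5,fy=5,interpolation=cv2.INTER_CUBIC)
cv2.imwrite("pics/side3.png",a)
E
```

```text
(no output)
```

View pics/side3.png

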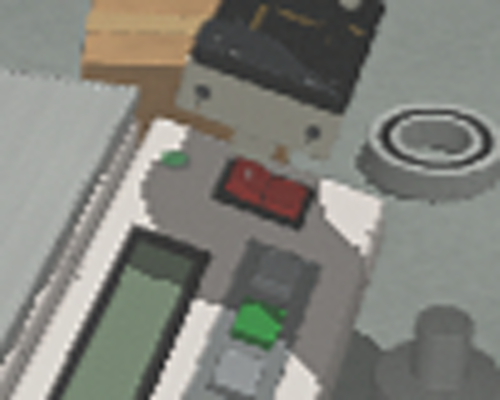

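```bash
python3 - <<'E'
from h import *
for n,(x0,y0,x1,y1) in dict(side=(240,120,400,260),scene=(180,120,340,240)).items():
    c=manip.camera(n); i=c["img"][:,:,::-1].copy()
    cr=cv2.resize(i[y0:y1,x0:x1],None,fx=5,fy=4.2,interpolation=cv2.INTER_CUBIC)
    M=R.from_euler('xyz',c["attitude"]).as_matrix()
    s=manip.sense(); R0=R.from_euler('xyz',s["tool_rot"]).as_matrix()
    for nm,off,col in(("tip",[0,8,0],(0,255,255)),("tcp",[0,0,0],(255,0,255)),("body",[0,-58,0],(0,255,0))):
        q=M.T@(s["tool_pos"]+R0@np.array(off)-c["eye"]); u=c["cx"]-c["fx"]*q[0]/q[2]; v=c["cy"]+c["fy"]*q[1]/q[2]
        cv2.circle(cr,(int((u-x0)*5),int((v-y0)*4.2)),4,col,-1); print(n,nm,u,v,-q[2],c["depth"][int(v),int(u)])
    cv2.imwrite(f"pics/{n}4.png",cr)
E
```

```text
side tip 308.2467989634681 215.1302030126711 1270.1089436227423 1265.0454
side tcp 309.0617593646564 212.77399453414364 1265.4540799776582 1270.8284
side body 315.1544386586333 195.15887778922507 1231.7063185507964 1117.9528
scene tip 240.25593619139096 209.295883141641 956.63733581067 950.02466
scene tcp 239.96886088545182 206.25916901429738 952.4083000026916 961.1346
scene body 237.80878472289922 183.4096460380796 921.7477903948484 917.38
```

View pics/side4.png

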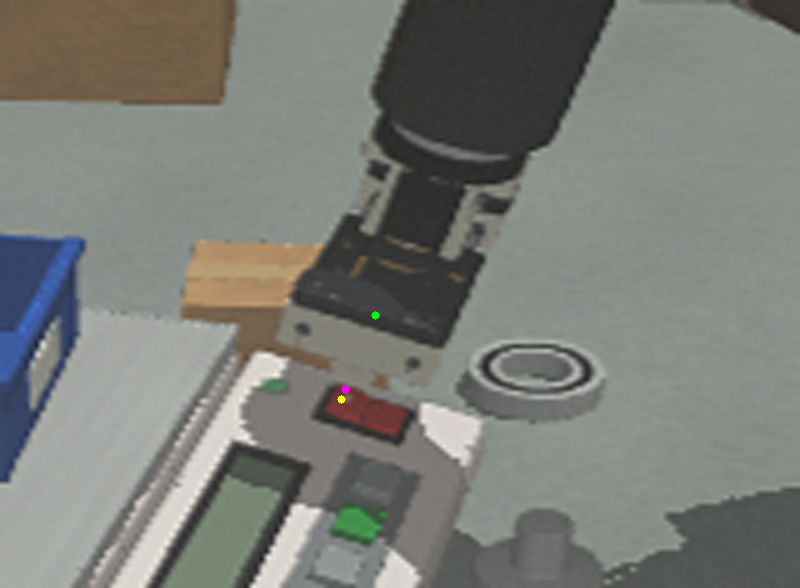

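View pics/scene4.png

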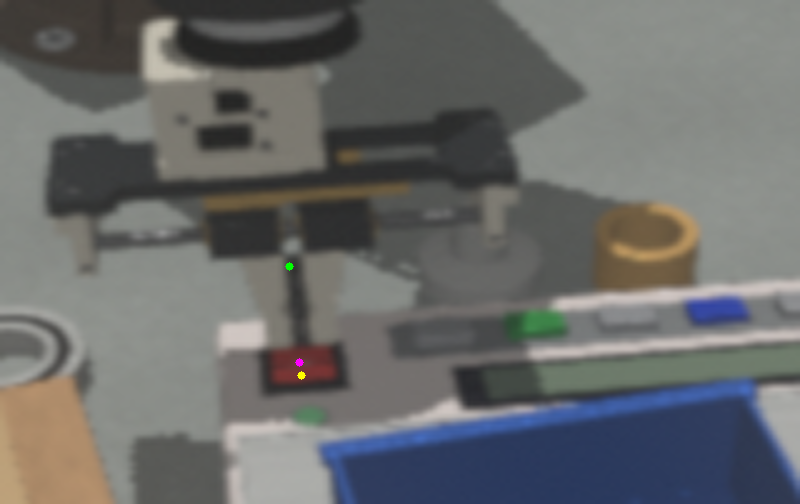

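The image shows the visible finger ends about 8 px short of where the tool model puts the tip. I check their depth before going further.

```bash
python3 - <<'E'
from h import *
for n,uv in dict(scene=[(u,v) for u in(236,240,245) for v in range(186,208,3)],side=[(u,v) for u in(314,316,318) for v in range(206,218,2)]).items():
    c=manip.camera(n)
    for u,v in uv:
        o,d=ray(c,u,v); p=o+d*c["depth"][v,u]; print(n,u,v,p.round(0),uvw(p),c["img"][v,u])
E
```

```text
scene 236 186 [489. -47. 131.] [  47.3 -114.8   63.8] [112 109 102]
scene 236 189 [489. -47. 123.] [  45.5 -115.4   55.6] [116 113 106]
scene 236 192 [492. -49. 117.] [  47.8 -116.1   49.4] [112 109 102]
scene 236 195 [494. -50. 110.] [  47.8 -116.7   42. ] [118 115 108]
scene 236 198 [496. -51. 103.] [  48.1 -117.3   34.7] [124 121 113]
scene 236 201 [496. -52.  95.] [  47.1 -118.    26.6] [120 117 109]
scene 236 204 [471. -47.  60.] [  13.4 -118.6   -0.6] [101  50  49]
scene 236 207 [491. -52.  71.] [  36.1 -119.3    4.9] [100  50  49]
scene 240 186 [490. -38. 129.] [  46.  -106.3   62.3] [83 81 77]
scene 240 189 [491. -39. 122.] [  46.2 -106.8   55.1] [69 68 65]
scene 240 192 [494. -40. 116.] [  47.5 -107.5   48.4] [60 59 58]
scene 240 195 [494. -41. 108.] [  45.8 -108.    40. ] [66 65 64]
scene 240 198 [491. -41.  96.] [  39.7 -108.6   29.1] [77 74 74]
scene 240 201 [452. -32.  48.] [ -10.2 -108.6   -7.2] [60 55 54]
scene 240 204 [475. -38.  61.] [  15.5 -109.5   -0.4] [99 50 49]
scene 240 207 [496. -44.  73.] [  39.4 -110.4    5.8] [109  56  55]
scene 245 186 [493. -28. 130.] [ 
[... 980 characters left out ...]
1.4  86.8] [128 129 119]
side 316 210 [ 472. -142.   19.] [  24.9 -211.7  -45.9] [111  91  70]
side 316 212 [ 472. -143.   12.] [  23.  -212.9  -53.2] [118 103  87]
side 316 214 [474. -66.  55.] [  19.  -136.9   -8.1] [128 127 123]
side 316 216 [474. -47.  61.] [  16.7 -118.1   -1.3] [107  53  51]
side 318 206 [473.  50. 152.] [ 17.6 -23.8  92.5] [130 129 119]
side 318 208 [473.  48. 145.] [ 16.1 -25.4  86.1] [130 129 119]
side 318 210 [ 465. -180.   -4.] [  20.6 -250.   -69.1] [139 142 135]
side 318 212 [ 466. -165.   -2.] [  18.2 -235.2  -65.8] [132 138 131]
side 318 214 [468. -69.  53.] [  14.  -141.4   -8.8] [125 122 119]
side 318 216 [469. -52.  58.] [  11.8 -124.    -3.1] [114  70  66]
```

Depth shows the real fingertips (back face u≈47, as expected) ending near w≈23, while the tool model says -2. The rocker is untouched and no force was felt, so the fingertips are effectively about 25 mm shorter than assumed. I trust the cameras, carry on down gently and watch the force.

```bash
python3 -m crank '[-1,0,0.006,0.001,0,0,0,-1,0,0.01,0.001,0,0,0,-1,0,0.012,0.001,0,0,0,-1,0,0.012,0.001,0,0,0,-1,0,0.012,0.001,0,0,0]'
python3 - <<'E'
from h import *
tcp()
n,(x0,y0,x1,y1)="scene",(200,150,300,225)
c=manip.camera(n); i=c["img"][:,:,::-1]
cv2.imwrite("pics/scene5.png",cv2.resize(i[y0:y1,x0:x1],None,fx=7,fy=7,interpolation=cv2.INTER_CUBIC))
for v in range(196,212):
    print(v,[ (uvw((lambda r:r[0]+r[1]*c["depth"][v,u])(ray(c,u,v)))).tolist() for u in(236,245)])
E
```

```text
t: 4.2
tool_pos: [494.7, -43.5, 60.3]
tool_rot: [-1.816, -0.001, 1.353]
wrist_force: [-0.4, -0.6, -0.0]
finger_gap: 0.4
t 4.2 tcp uvw [  35.3 -110.5   -6.2] tip w -14.2 F [-0.3 -0.6  0.1] q [ 0.4   0.1  -0.93  0.4  -0.37 -2.54]
196 [[46.5, -116.9, 38.8], [47.4, -97.4, 37.3]]
197 [[43.8, -117.1, 34.8], [47.4, -97.6, 34.8]]
198 [[45.9, -117.3, 33.5], [45.2, -97.7, 31.0]]
199 [[45.2, -117.5, 30.6], [46.3, -97.9, 29.1]]
200 [[50.1, -117.8, 30.9], [47.2, -98.1, 27.1]]
201 [[46.1, -118.0, 26.0], [47.6, -98.3, 24.8]]
202 [[44.8, -118.2, 22.8], [43.8, -98.4, 20.1]]
203 [[43.9, -118.4, 19.7], [44.7, -98.6, 18.0]]
204 [[46.5, -118.6, 18.7], [46.5, -98.9, 16.5]]
205 [[47.5, -118.8, 16.7], [43.0, -99.0, 11.9]]
206 [[45.0, -119.0, 12.7], [44.9, -99.2, 10.4]]
207 [[42.4, -119.3, 8.5], [41.9, -99.3, 6.1]]
208 [[39.5, -119.5, 4.2], [40.8, -99.5, 2.8]]
209 [[43.0, -119.7, 3.8], [44.6, -99.8, 2.4]]
210 [[41.0, -119.9, -0.1], [38.7, -99.8, -3.7]]
211 [[40.5, -120.2, -3.0], [41.7, -100.1, -4.5]]
```

View pics/scene5.png

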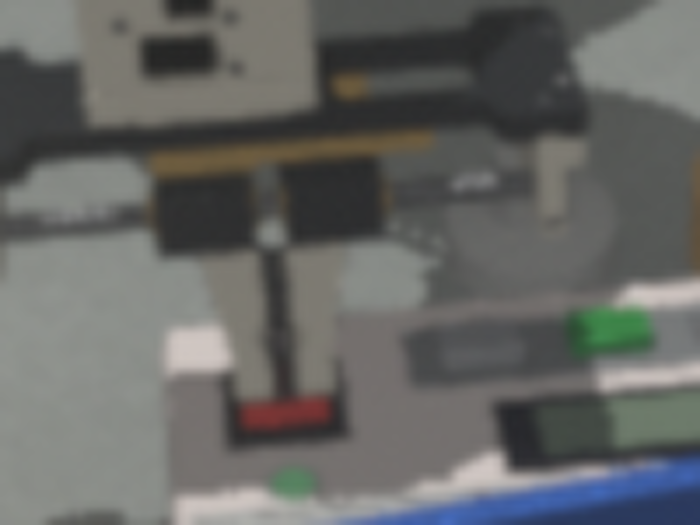

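```bash
python3 - <<'E'
from h import *
c=manip.camera("scene")
for u in (277,279,281):
  for v in range(168,186,2):
    o,d=ray(c,u,v);p=o+d*c["depth"][v,u];print(u,v,p.round(0),uvw(p),c["img"][v,u])
E
```

```text
277 168 [521.  36. 184.] [ 73.9 -27.5 111.2] [58 59 58]
277 170 [522.  35. 179.] [ 73.8 -27.6 106.6] [111 109 102]
277 172 [522.  35. 174.] [ 72.4 -27.6 101.3] [120 117 109]
277 174 [525.  34. 171.] [ 75.  -28.1  97.9] [116 113 106]
277 176 [524.  35. 164.] [ 71.8 -27.9  91.7] [114 111 104]
277 178 [524.  35. 159.] [ 70.8 -27.9  86.5] [115 112 105]
277 180 [529.  33. 157.] [ 74.9 -28.5  83.9] [111 109 103]
277 182 [527.  33. 151.] [ 72.  -28.4  77.7] [105 103  98]
277 184 [411.  76.  34.] [-75.7 -11.7  -5.7] [104 104 102]
279 168 [523.  39. 184.] [ 74.6 -23.4 111.1] [59 60 58]
279 170 [524.  39. 180.] [ 75.  -23.6 106.8] [117 115 108]
279 172 [525.  39. 175.] [ 74.8 -23.7 102.1] [125 122 114]
279 174 [525.  39. 169.] [ 73.4 -23.7  96.7] [122 119 112]
279 176 [527.  38. 166.] [ 74.5 -24.   92.6] [123 120 112]
279 178 [525.  39. 159.] [ 70.9 -23.7  86.1] [122 119 112]
279 180 [531.  37. 158.] [ 76.5 -24.5  84.3] [110 107 101]
279 182 [528.  38. 150.] [ 72.  -24.1  77.2] [104 103  98]
279 184 [413.  81.  34.] [-74.4  -6.8  -5.5] [104 104 102]
281 168 [522.  44. 182.] [ 72.6 -19.  109.8] [53 53 54]
281 170 [526.  43. 180.] [ 75.8 -19.5 106.7] [116 114 107]
281 172 [525.  43. 173.] [ 73.2 -19.3 100.9] [122 119 112]
281 174 [400.  91.  54.] [-84.2   0.3  17.1] [99 98 95]
281 176 [403.  90.  50.] [-82.2  -0.1  12.5] [97 97 94]
281 178 [403.  90.  43.] [-84.1  -0.    5.9] [98 98 95]
281 180 [403.  90.  37.] [-84.7  -0.1  -0. ] [99 98 95]
281 182 [408.  88.  34.] [-81.1  -0.7  -3.8] [103 103 100]
281 184 [413.  86.  33.] [-75.6  -1.6  -6.6] [102 102 101]
```

```bash
python3 - <<'E'
from h import *
c=manip.camera("scene")
hsv=cv2.cvtColor(c["img"],cv2.COLOR_RGB2HSV);m=cv2.inRange(hsv,(100,110,40),(130,255,255))
m[:205]=0;m[300:]=0;m[:,:235]=0;m[:,360:]=0
v,u=np.nonzero(m);k=c["depth"][v,u]>0;u,v=u[k],v[k]
p=np.array([ (lambda r:r[0]+r[1]*c["depth"][b,a])(ray(c,a,b)) for a,b in zip(u,v)])
top=p[p[:,2]>145]
xs=np.array([np.cos(-.2175),np.sin(-.2175),0]);ys=np.array([-xs[1],xs[0],0])
print('bin rim x_s rel green',np.percentile((top-G)@xs,[0.5,2,50,99]),'y',np.percentile((top-G)@ys,[1,99]),top[:,2].max())
E
```

```text
bin rim x_s rel green [160.90262395 164.07237941 241.27403218 288.46406546] y [-103.09884947   65.6302075 ] 166.04319025733332
```

The bin is 100 mm behind the gripper's nearest part, and the body geometry (66 mm behind the tips) checks out. Continuing down.

```bash
python3 -m crank '[-1,0,0.003,0,0,0,0,-1,0,0.005,0,0,0,0,-1,0,0.007,0,0,0,0,-1,0,0.008,0,0,0,0,-1,0,0.008,0,0,0,0]'
python3 -c "
from h import *
tcp()"
python3 -m crank '[-1,0,0.001,0,0,0,0,-1,0,0.002,0,0,0,0,-1,0,0.002,0,0,0,0]'
python3 -c "
from h import *
tcp()"
```

```text
t: 4.77
tool_pos: [496.7, -43.8, 52.6]
tool_rot: [-1.817, -0.001, 1.353]
wrist_force: [-0.8, 0.1, 0.2]
finger_gap: 0.2
t 4.77 tcp uvw [  35.4 -110.4  -14.2] tip w -22.2 F [-0.7 -0.   0.4] q [ 0.39  0.11 -0.94  0.43 -0.34 -2.57]
t: 5.02
tool_pos: [497.1, -44.0, 51.9]
tool_rot: [-1.818, -0.001, 1.353]
wrist_force: [-18.6, 7.3, 27.1]
finger_gap: 0.3
t 5.02 tcp uvw [  35.7 -110.5  -15. ] tip w -23.0 F [-12.6   3.1  31.1] q [ 0.39  0.11 -0.95  0.43 -0.33 -2.57]
```

Firm contact at 31 N. I back off 2 mm at once and look.

```bash
python3 -m crank '[-1,0,-0.002,0,0,0,0,-1,0,-0.002,0,0,0,0]'
python3 - <<'E'
from h import *
tcp()
for n,(x0,y0,x1,y1) in dict(scene=(200,150,300,225),side=(260,170,360,245)).items():
    i=manip.camera(n)["img"][:,:,::-1]
    cv2.imwrite(f"pics/{n}6.png",cv2.resize(i[y0:y1,x0:x1],None,fx=7,fy=7,interpolation=cv2.INTER_CUBIC))
E
```

```text
t: 5.18
tool_pos: [496.7, -43.8, 54.4]
tool_rot: [-1.819, -0.001, 1.353]
wrist_force: [0.1, 0.1, 0.8]
finger_gap: 0.8
t 5.18 tcp uvw [  35.8 -110.3  -12.5] tip w -20.5 F [0.3 0.1 0.7] q [ 0.39  0.11 -0.94  0.43 -0.34 -2.57]
```

View pics/scene6.png

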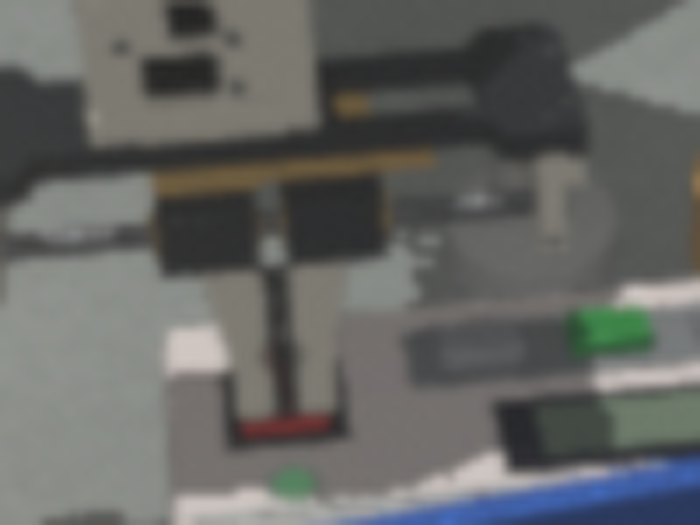

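View pics/side6.png

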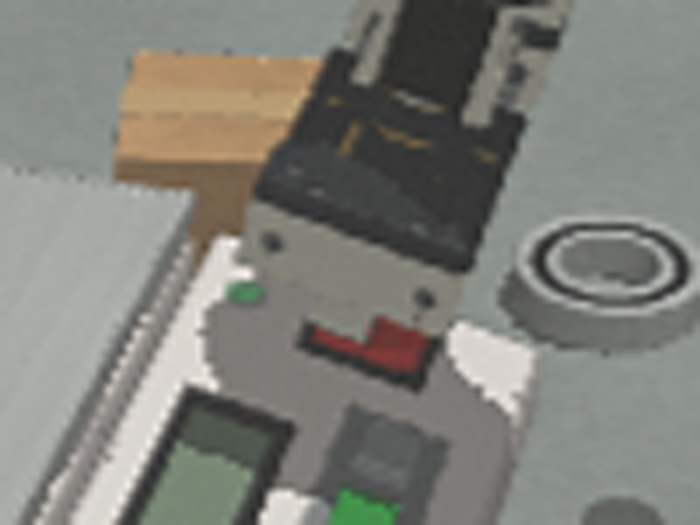

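The side view shows the near half now raised, so the rocker appears to have snapped over. I lift clear and verify.

```bash
python3 -m crank '[-1,0,-0.03,0,0,0,0,-1,0,-0.06,0,0,0,0,-1,0,-0.08,0.02,0,0,0,-1,0,-0.08,0.05,0,0,0,-1,0,-0.08,0.05,0,0,0]'
python3 - <<'E'
from h import *
tcp()
for n,(x0,y0,x1,y1) in dict(wrist=(180,100,560,300),side=(240,180,350,290)).items():
    c=manip.camera(n);i=c["img"][:,:,::-1]
    cv2.imwrite(f"pics/{n}7.png",cv2.resize(i[y0:y1,x0:x1],None,fx=(2 if n=="wrist" else 5),fy=(2 if n=="wrist" else 5),interpolation=cv2.INTER_CUBIC))
E
```

```text
t: 5.7
tool_pos: [425.9, -30.2, 118.0]
tool_rot: [-1.817, -0.001, 1.351]
wrist_force: [-0.7, -1.2, 0.1]
finger_gap: 0.6
t 5.7 tcp uvw [ -18.7 -112.4   66.7] tip w 58.7 F [-0.4 -1.3  0.2] q [ 0.55 -0.14 -0.95  0.3  -0.6  -2.58]
```

View pics/wrist7.png

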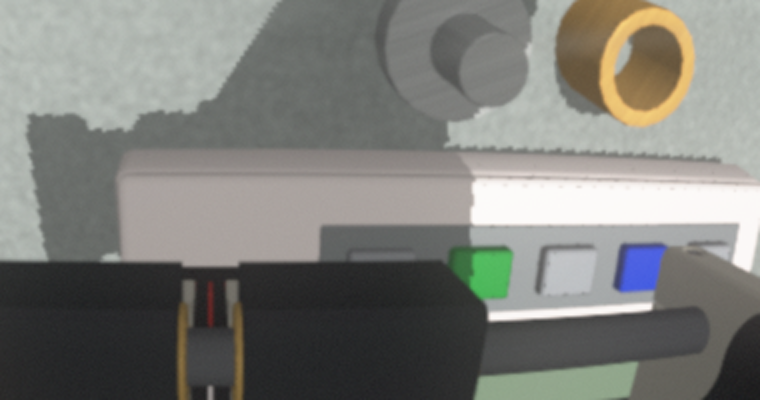

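View pics/side7.png

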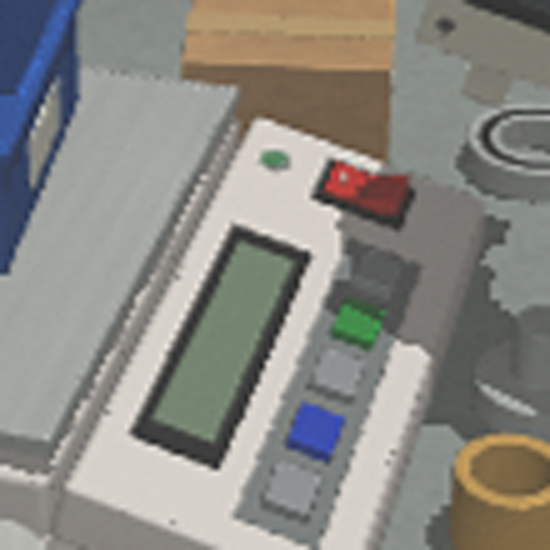

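```bash
python3 - <<'E'
from h import *
for n,roi in dict(side=(298,205,330,228),scene=(225,195,255,220)).items():
    c=manip.camera(n); ce,s,m=blob(c,(0,110,40),(12,255,255),roi); v,u=np.nonzero(m)
    q=np.array([uvw((lambda r:r[0]+r[1]*c["depth"][b,a])(ray(c,a,b))) for a,b in zip(u,v)])
    for lo in range(0,45,7):
        k=(q[:,0]>=lo)&(q[:,0]<lo+7)
        if k.any(): print(n,lo,np.median(q[k,2]).round(1),k.sum())
tcp();to(0,87,5);to(0,87,2)
E
```

```text
side 0 1.9 9
side 7 0.7 20
side 14 -1.2 20
side 21 -2.2 13
side 28 -3.2 17
side 35 -3.0 16
side 42 -2.4 5
scene 0 4.2 3
scene 7 4.1 26
scene 14 1.3 34
scene 21 -1.2 20
scene 28 -0.6 18
scene 35 -0.5 21
scene 42 -1.4 16
t 5.9 tcp uvw [ -14.1 -110.1   66.9] tip w 58.900000000000006 F [-0.9  0.2  0.1] q [ 0.55 -0.13 -0.94  0.3  -0.6  -2.57]
shift (array([ 0.197 ,  0.0541, -0.0139]), array([ 0.0033, -0.0001,  0.0011]))
shift (array([ 0.197 ,  0.0571, -0.0139]), array([ 0.0033, -0.0001,  0.0011]))
```

The rocker is on: its far half now lies flat at w≈-3 and its near half stands up. Before the blue key I check where the spray can (110 mm tall) stands relative to the gripper's wing.

```bash
python3 - <<'E'
from h import *
c=manip.camera("scene")
d=c["depth"];pts=[]
for v in range(185,240,2):
  for u in range(390,432,2):
    if d[v,u]>0:
      o,r=ray(c,u,v);p=o+r*d[v,u]
      if 60<p[2]<125: pts.append(p)
p=np.array(pts);print(len(p),p.min(0),p.max(0)); q=np.array([uvw(a) for a in p[p[:,2]>95]]);print(q.min(0),q.max(0),len(q))
E
```

```text
217 [609.43013982 285.0087473   61.00453742] [668.09566318 344.63551159 113.0938606 ]
[ 80.  241.9   6.7] [132.6 300.9  35.7] 134
```

```bash
python3 -m crank '[-1,0.04,0,0,0,0,0,-1,0.08,0,0,0,0,0,-1,0.12,0,0,0,0,0,-1,0.16,0,-0.014,0,0,0,-1,0.197,0,-0.014,0,0,0,-1,0.197,0,-0.014,0,0,0,-1,0.197,0,-0.014,0.003,0,0.001,-1,0.197,0,-0.014,0.003,0,0.001]'
python3 - <<'E'
from h import *
tcp();to(0,87,5)
E
```

```text
t: 6.62
tool_pos: [486.6, 160.1, 121.6]
tool_rot: [-1.814, 0.002, 1.352]
wrist_force: [-0.2, -0.4, -0.0]
finger_gap: 0.3
t 6.62 tcp uvw [-0.1 86.5 65.8] tip w 57.8 F [-0.1 -0.4 -0. ] q [ 0.86  0.06 -0.78  0.36 -0.65 -2.92]
shift (array([ 0.0006,  0.0528, -0.0002]), array([-0.0016, -0.0004, -0.0025]))
```

The spray can is clear of the gripper. q6 is close to its -3.03 limit, though, so I turn about the tool axis by -0.25 rad (pressing stays square) before descending.

```bash
python3 -m crank '[-1,0,0,0,0,-0.12,0,-1,0,0.01,0,0,-0.25,0,-1,0,0.03,0,0,-0.25,0,-1,0,0.05,0,0,-0.25,0,-1,0,0.053,0,0,-0.25,0,-1,0,0.053,0,0,-0.25,0]'
cat >> h.py <<'E'
def tips(n="scene",box=20):
    "show real finger-tip: crop around the projected tip"
    c=manip.camera(n);M=R.from_euler('xyz',c["attitude"]).as_matrix();s=manip.sense();R0=R.from_euler('xyz',s["tool_rot"]).as_matrix()
    q=M.T@(s["tool_pos"]+R0@np.array([0,-12.,0])-c["eye"]);u=int(c["cx"]-c["fx"]*q[0]/q[2]);v=int(c["cy"]+c["fy"]*q[1]/q[2])
    return c,u,v
E
python3 - <<'E'
from h import *
tcp();to(0,87,-20)
out=[]
for n in("scene","side"):
    c,u,v=tips(n); out.append(cv2.resize(c["img"][v-30:v+30,u-30:u+30,::-1],(390,390),interpolation=cv2.INTER_CUBIC))
    if n=="scene":
        for b in range(v-8,v+8): print(b,[uvw((lambda r:r[0]+r[1]*c["depth"][b,a])(ray(c,a,b))).tolist() for a in(u-4,u+4)])
cv2.imwrite("pics/b8.png",np.hstack(out))
E
```

```text
t: 7.12
tool_pos: [498.4, 154.9, 69.1]
tool_rot: [-1.803, 0.064, 1.593]
wrist_force: [-0.0, -0.3, -0.4]
finger_gap: 0.8
t 7.12 tcp uvw [-0.6 84.  11.8] tip w 3.8000000000000007 F [-0.1 -0.3 -0.4] q [ 0.81  0.15 -0.85  0.45 -0.49 -2.74]
shift (array([ 0.0028,  0.0238, -0.0015]), array([-0.004 ,  0.2483, -0.0056]))
175 [[15.6, 70.5, 56.8], [6.9, 91.4, 50.5]]
176 [[14.8, 70.7, 53.8], [4.6, 92.0, 46.7]]
177 [[10.8, 71.6, 49.2], [6.1, 91.7, 44.9]]
178 [[9.5, 72.0, 45.9], [4.2, 92.2, 41.3]]
179 [[9.4, 72.0, 43.3], [7.8, 91.4, 40.6]]
180 [[11.4, 71.6, 41.7], [8.4, 91.3, 38.3]]
181 [[10.0, 72.0, 38.4], [8.5, 91.4, 35.7]]
182 [[9.5, 72.2, 35.5], [9.6, 91.2, 33.7]]
183 [[10.9, 71.9, 33.6], [7.0, 91.9, 29.6]]
184 [[11.3, 71.8, 31.2], [-100.3, 118.4, -31.5]]
185 [[-75.6, 91.3, -18.8], [-101.1, 118.6, -34.9]]
186 [[-76.5, 91.6, -22.2], [-95.3, 117.3, -34.7]]
187 [[-79.9, 92.4, -27.0], [-89.9, 116.1, -34.7]]
188 [[-77.9, 92.0, -28.8], [-33.9, 102.3, -6.5]]
189 [[-29.5, 81.2, -4.8], [-31.3, 101.8, -7.9]]
190 [[-25.4, 80.3, -5.3], [-21.6, 99.4, -5.2]]
```

View pics/b8.png

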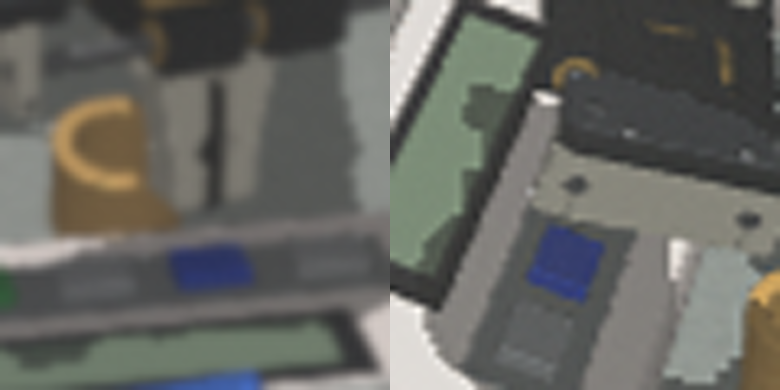

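```bash
python3 -m crank '[-1,0.003,0.006,-0.001,0,0,0,-1,0.003,0.012,-0.001,0,0,0,-1,0.003,0.018,-0.001,0,0,0,-1,0.003,0.02,-0.001,0,0,0,-1,0.003,0.02,-0.001,0,0,0]'
python3 -c "
from h import *
tcp()"
python3 -m crank '[-1,0,0.001,0,0,0,0,-1,0,0.002,0,0,0,0,-1,0,0.002,0,0,0,0]'
python3 -c "
from h import *
tcp()"
```

```text
t: 7.63
tool_pos: [504.5, 157.9, 50.7]
tool_rot: [-1.805, 0.063, 1.594]
wrist_force: [0.0, -0.1, -0.0]
finger_gap: 0.7
t 7.63 tcp uvw [ 0.1 88.3 -7.4] tip w -15.4 F [ 0.1 -0.1 -0. ] q [ 0.79  0.18 -0.88  0.51 -0.43 -2.79]
t: 7.88
tool_pos: [505.0, 157.8, 48.6]
tool_rot: [-1.805, 0.063, 1.594]
wrist_force: [1.2, 0.6, -0.4]
finger_gap: 0.2
t 7.88 tcp uvw [ 0.1 88.3 -9.5] tip w -17.5 F [ 0.9  0.8 -0.6] q [ 0.79  0.19 -0.88  0.52 -0.42 -2.8 ]
```

```bash
python3 -m crank '[-1,0,0.001,0,0,0,0,-1,0,0.002,0,0,0,0,-1,0,0.002,0,0,0,0]'
python3 -c "
from h import *
tcp()"
python3 -m crank '[-1,0,0.001,0,0,0,0,-1,0,0.002,0,0,0,0,-1,0,0.002,0,0,0,0]'
python3 - <<'E'
from h import *
tcp()
out=[]
for n in("scene","side"):
    c,u,v=tips(n); out.append(cv2.resize(c["img"][v-30:v+30,u-30:u+30,::-1],(390,390),interpolation=cv2.INTER_CUBIC))
cv2.imwrite("pics/b9.png",np.hstack(out))
E
```

```text
t: 8.13
tool_pos: [505.4, 157.6, 46.6]
tool_rot: [-1.805, 0.063, 1.594]
wrist_force: [-0.3, 0.3, 0.1]
finger_gap: 0.4
t 8.13 tcp uvw [  0.   88.2 -11.6] tip w -19.6 F [-0.4  0.3  0.2] q [ 0.78  0.19 -0.89  0.53 -0.42 -2.8 ]
t: 8.38
tool_pos: [506.0, 157.6, 44.7]
tool_rot: [-1.805, 0.063, 1.594]
wrist_force: [-0.3, -0.5, 1.4]
finger_gap: 0.3
t 8.38 tcp uvw [  0.1  88.3 -13.6] tip w -21.6 F [ 0.2 -0.6  1.4] q [ 0.78  0.2  -0.89  0.54 -0.41 -2.81]
```

View pics/b9.png

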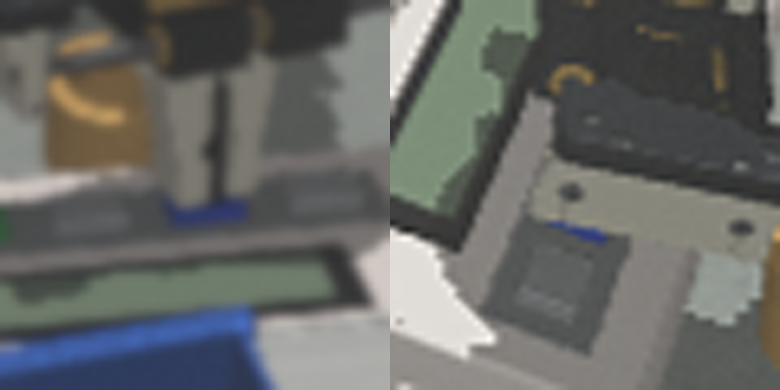

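The fingers are on the blue key only, with contact beginning at about 1.4 N. Pressing down.

```bash
python3 -m crank '[-1,0,0.001,0,0,0,0,-1,0,0.002,0,0,0,0,-1,0,0.003,0,0,0,0,-1,0,0.004,0,0,0,0,-1,0,0.004,0,0,0,0]'
python3 -c "
from h import *
tcp()"
python3 -m crank '[-1,0,0.001,0,0,0,0,-1,0,0.001,0,0,0,0]'
python3 -c "
from h import *
tcp()"
```

```text
t: 8.9
tool_pos: [506.9, 157.4, 41.2]
tool_rot: [-1.805, 0.063, 1.594]
wrist_force: [-8.3, 0.0, 10.9]
finger_gap: 0.4
t 8.9 tcp uvw [  0.2  88.3 -17.2] tip w -25.2 F [-5.2 -1.8 12.5] q [ 0.78  0.2  -0.9   0.56 -0.4  -2.82]
t: 9.07
tool_pos: [507.1, 157.4, 41.0]
tool_rot: [-1.806, 0.063, 1.595]
wrist_force: [-14.6, 0.6, 19.7]
finger_gap: 0.3
t 9.07 tcp uvw [  0.3  88.4 -17.4] tip w -25.4 F [-9.2 -2.6 22.6] q [ 0.77  0.2  -0.9   0.56 -0.39 -2.83]
```

22.6 N is well above the 4.5 N bottom spring force. The stop is about 5 mm below first contact and 2 mm below the rocker's stop, as the geometry says, so the key is right down. Releasing.

```bash
python3 -m crank '[-1,0,-0.005,0,0,0,0,-1,0,-0.015,0,0,0,0,-1,0,-0.03,0,0,0,0,-1,0,-0.045,0,0,0,0,-1,0,-0.045,0,0,0,0]'
python3 - <<'E'
from h import *
tcp()
print('target -0.9 below in current axes: to green hover, keep rot')
s=manip.sense()
for w in(25,5,-15): print(delta(G+P@np.array([0,0,w+8.])))
c=manip.camera("side");x0,y0,x1,y1=240,180,350,290
cv2.imwrite("pics/side10.png",cv2.resize(c["img"][y0:y1,x0:x1,::-1],None,fx=5,fy=5,interpolation=cv2.INTER_CUBIC))
E
```

```text
t: 9.48
tool_pos: [497.2, 161.2, 86.9]
tool_rot: [-1.809, 0.06, 1.595]
wrist_force: [0.4, 0.5, -0.1]
finger_gap: 0.4
t 9.48 tcp uvw [ 1.3 90.  29.7] tip w 21.7 F [ 0.3  0.6 -0.2] q [ 0.83  0.12 -0.82  0.42 -0.54 -2.72]
target -0.9 below in current axes: to green hover, keep rot
(array([-0.0869, -0.0033,  0.0234]), array([0., 0., 0.]))
(array([-0.0868,  0.0167,  0.0235]), array([0., 0., 0.]))
(array([-0.0868,  0.0367,  0.0235]), array([0., 0., 0.]))
```

View pics/side10.png

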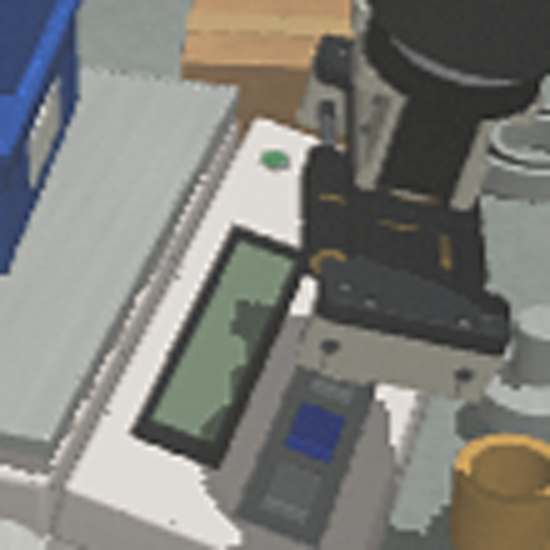

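The blue key is back up. Moving across at height to the green key, then down to just above it.

```bash
python3 -m crank '[-1,-0.035,-0.005,0.009,0,0,0,-1,-0.07,-0.005,0.019,0,0,0,-1,-0.087,-0.003,0.0235,0,0,0,-1,-0.087,-0.003,0.0235,0,0,0,-1,-0.087,-0.003,0.0235,0,0,0]'
python3 - <<'E'
from h import *
tcp()
print(delta(G+P@np.array([0,0,-17+8.])))
out=[]
for n in("scene","side"):
    c,u,v=tips(n); out.append(cv2.resize(c["img"][v-30:v+30,u-30:u+30,::-1],(390,390),interpolation=cv2.INTER_CUBIC))
cv2.imwrite("pics/g11.png",np.hstack(out))
E
```

```text
t: 9.95
tool_pos: [475.2, 72.2, 87.9]
tool_rot: [-1.808, 0.061, 1.593]
wrist_force: [-0.5, -0.1, -0.0]
finger_gap: 0.6
t 9.95 tcp uvw [-0.7 -1.7 31.2] tip w 23.2 F [-0.5 -0.2  0.1] q [ 0.7   0.03 -0.91  0.41 -0.51 -2.59]
(array([ 0.0015,  0.0402, -0.0011]), array([0., 0., 0.]))
```

View pics/g11.png

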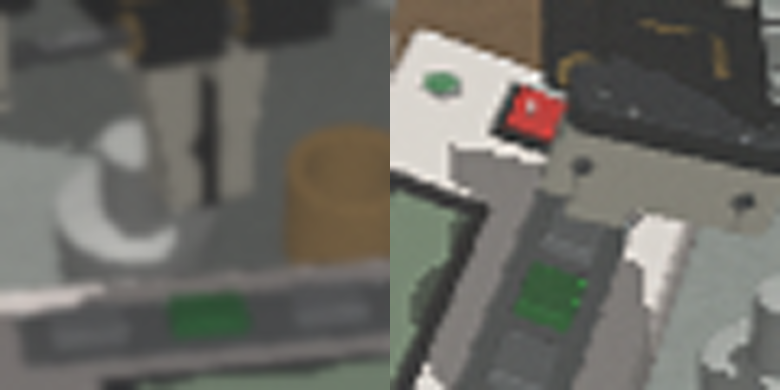

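```bash
python3 -m crank '[-1,0.0015,0.01,-0.001,0,0,0,-1,0.0015,0.02,-0.001,0,0,0,-1,0.0015,0.03,-0.001,0,0,0,-1,0.0015,0.036,-0.001,0,0,0,-1,0.0015,0.04,-0.001,0,0,0,-1,0.0015,0.04,-0.001,0,0,0]'
python3 - <<'E'
from h import *
tcp()
out=[]
for n in("scene","side"):
    c,u,v=tips(n); out.append(cv2.resize(c["img"][v-30:v+30,u-30:u+30,::-1],(390,390),interpolation=cv2.INTER_CUBIC))
cv2.imwrite("pics/g12.png",np.hstack(out))
E
```

```text
t: 10.55
tool_pos: [486.3, 73.2, 48.5]
tool_rot: [-1.807, 0.062, 1.596]
wrist_force: [0.1, 0.4, 0.6]
finger_gap: 0.3
t 10.55 tcp uvw [ 0.   1.7 -9.6] tip w -17.6 F [0.1 0.4 0.5] q [ 0.65  0.12 -0.98  0.55 -0.36 -2.69]
```

View pics/g12.png

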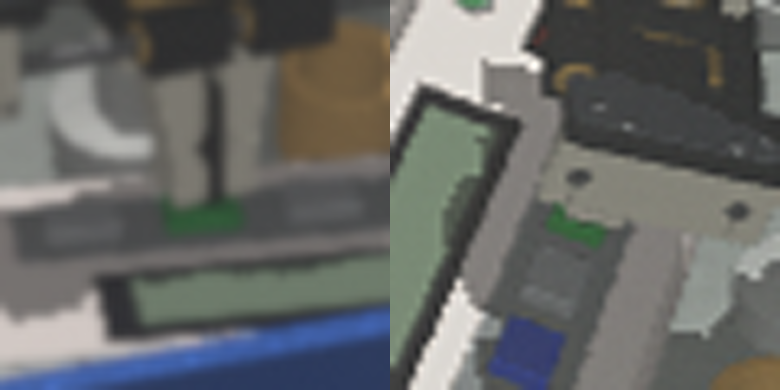

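Centred on green to within about 2 mm. I shift that back and press.

```bash
python3 -m crank '[-1,-0.0015,0.001,0,0,0,0,-1,-0.0015,0.002,0,0,0,0,-1,-0.0015,0.003,0,0,0,0,-1,-0.0015,0.004,0,0,0,0,-1,-0.0015,0.005,0,0,0,0,-1,-0.0015,0.005,0,0,0,0]'
python3 -c "
from h import *
tcp()"
python3 -m crank '[-1,0,0.001,0,0,0,0,-1,0,0.002,0,0,0,0,-1,0,0.0025,0,0,0,0,-1,0,0.0025,0,0,0,0]'
python3 -c "
from h import *
tcp()"
```

```text
t: 11.15
tool_pos: [488.0, 71.7, 44.9]
tool_rot: [-1.809, 0.061, 1.595]
wrist_force: [-1.2, 1.0, 2.8]
finger_gap: 0.4
t 11.15 tcp uvw [  1.1   0.6 -13.6] tip w -21.6 F [-0.7  0.7  3. ] q [ 0.64  0.13 -0.99  0.58 -0.34 -2.71]
t: 11.48
tool_pos: [488.7, 71.6, 42.4]
tool_rot: [-1.809, 0.061, 1.595]
wrist_force: [-1.2, -0.5, 3.8]
finger_gap: 0.6
t 11.48 tcp uvw [  1.2   0.6 -16.1] tip w -24.1 F [-0.1 -0.7  3.9] q [ 0.63  0.13 -1.    0.59 -0.33 -2.72]
```

Spring force is 3.9 N and still rising, so the key is not yet at the bottom. q3 is nearing -1.02, so I check it closely.

```bash
python3 -c "
from h import *
print(manip.sense()['qpos'])"
python3 -m crank '[-1,0,0.001,0,0,0,0,-1,0,0.0015,0,0,0,0,-1,0,0.0015,0,0,0,0]'
python3 -c "
from h import *
tcp();print(manip.sense()['qpos'])"
```

```text
[ 0.63143851  0.13091503 -0.99693867  0.59304666 -0.33329756 -2.72230554]
t: 11.73
tool_pos: [489.0, 71.5, 41.4]
tool_rot: [-1.809, 0.061, 1.596]
wrist_force: [-10.4, 2.2, 14.8]
finger_gap: 0.6
t 11.73 tcp uvw [  1.3   0.6 -17.2] tip w -25.2 F [-6.7 -0.1 16.9] q [ 0.63  0.13 -1.    0.6  -0.33 -2.73]
[ 0.62792847  0.13288584 -1.00063406  0.60371675 -0.32745273 -2.72996433]
```

The key has bottomed at 16.9 N, at the same depth as the blue one. Releasing and retreating high and clear.

```bash
python3 -m crank '[-1,0,-0.005,0,0,0,0,-1,0,-0.02,0,0,0,0,-1,0,-0.045,0,0,0,0,-1,0,-0.08,0,0,0,0,-1,0,-0.115,0,0,0,0,-1,0,-0.15,0,0,0,0,-1,0,-0.15,0,0,0,0,-1,0,-0.15,0,0,0,0]'
python3 - <<'E'
from h import *
tcp()
for n,(x0,y0,x1,y1) in dict(side=(150,150,370,360),wrist=(0,0,560,420)).items():
    c=manip.camera(n);f=600/(y1-y0) if n=="side" else 1.4
    cv2.imwrite(f"pics/{n}13.png",cv2.resize(c["img"][y0:y1,x0:x1,::-1],None,fx=min(f,2.8),fy=min(f,2.8),interpolation=cv2.INTER_CUBIC))
c=manip.camera("wrist")
E
```

```text
t: 12.4
tool_pos: [454.1, 80.6, 189.0]
tool_rot: [-1.813, 0.057, 1.596]
wrist_force: [0.9, -0.7, -0.6]
finger_gap: 0.4
t 12.4 tcp uvw [  2.    1.9 134.7] tip w 126.69999999999999 F [ 0.8 -0.5 -0.9] q [ 0.79 -0.14 -0.76  0.28 -0.83 -2.5 ]
```

View pics/side13.png

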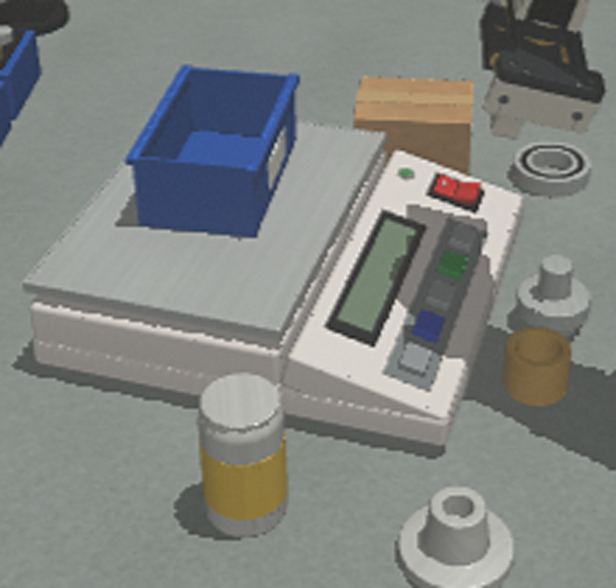

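View pics/wrist13.png

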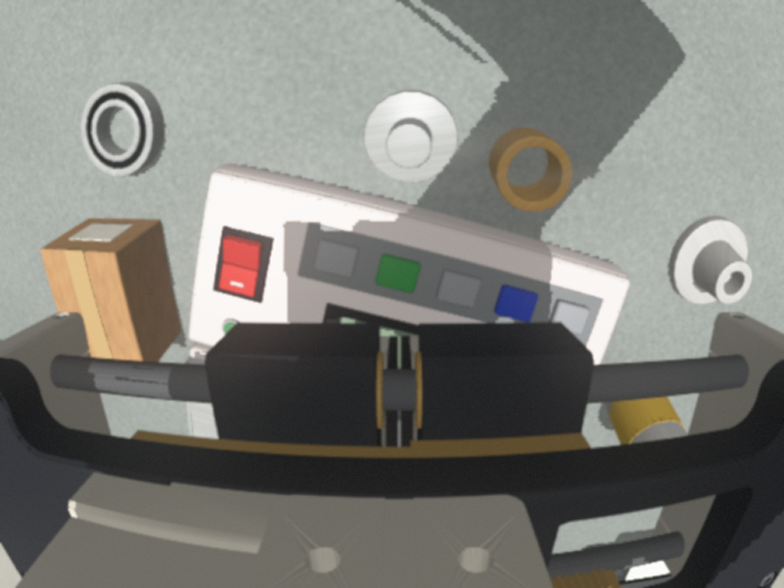

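The rocker's near half stands up (on), the keys look up, and the parts and bin have not moved. One last depth check, then hand in.

```bash
python3 - <<'E'
from h import *
c=manip.camera("wrist")
for nm,u,v in(("zero",408,227),("blue",369,216),("unit",328,206),("green",284,195),("print",240,184),("rock near",173,179),("rock far",169,201)):
    d=np.median(c["depth"][v-3:v+4,u-3:u+4]);print(nm,uvw(wpt(c,u,v,d)))
print(manip.hand_in())
E
```

```text
zero [ -1.5 129.7   0.5]
blue [-2.4 84.8  0.6]
unit [-1.9 42.   0.6]
green [-1.8 -1.8  0.8]
print [ -1.9 -45.    1. ]
rock near [   8.4 -110.4    4. ]
rock far [  33.  -112.5   -1.4]
the job is handed in; nothing more can be done
None
```

The job is handed in at about 12.5 s: the scale is switched on, then tare was pressed and released, then count was pressed and released.

- **Rocker:** I pressed its far end. It snapped over, and depth readings before and after showed the far half go down flat while the near half rose.
- **Blue tare key:** it went down to a hard stop about 4 to 5 mm below first contact, at 22.6 N against the 4.5 N bottom spring. It came back up.
- **Green count key:** it went down to a hard stop at the same depth, 16.9 N. It came back up.
- **Last checks:** all five keys stand at the same height (up) and the rocker is on. The bin and loose parts look unmoved, and the robot is clear of everything.

- **Tip height mismatch:** the fingertips sat about 20–25 mm higher in the images than the reported TCP plus the stated 8 mm implied. I went by the cameras and contact force for heights instead; sideways positions agreed to about 2 mm. I did not find the cause.
- **Firm rocker contact:** the fingertips met the rocker's end stop at about 31 N before I backed off. That is under the 120 N wrist limit, and it was the fingertips that pressed, not the arm or gripper body.

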